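Set a pedal cam at its high point and lock it

ROBOT

A 6-joint arm with a two-finger parallel gripper is mounted at the origin on the work surface. World frame = base frame: x ahead of the robot, y to its left, z up, the work surface at z = 0. Lengths are in mm, angles in rad, forces in N, time in s.
With the tool pointing down it reaches from about 325 to 850 mm from the base axis. Payload 4.4 kg.
Tool frame: the origin (TCP) lies between the finger pads; the fingertips stand 19 mm ahead of it and the grasp point (between the pads) is the TCP; z points along the fingers, y is the line along which they close (so a half turn about z gives the same grasp; the last joint's range is limited). The gripper opens to 94 mm and grips with 3 to 60 N. Pads are 16 mm wide; open, the fingers measure 119 mm over their backs; the gripper's body (75 mm by 177 mm) begins 78 mm behind the grasp point.
Start: joints at [0.968, 0.207, 1.542, -0, 1.393, -0.15], TCP at [251.563, 517.052, 224.447] pointing down, gripper open.
Joint ranges: [-2.73, 2.73], [-0.86, 2.22], [0.23, 2.46], [-1.11, 4.25], [0.08, 2.63], [-2.82, 2.82]. Speed limits (rad/s): [2.79, 2.79, 3.14, 3.14, 3.14, 3.14].

INTERFACE

Orientations are given as a unit quaternion [x, y, z, w].
In Python, from station import manip gives the robot as it stands. The module is installed in compiled form; this text tells all that it offers.
- The arm moves only by the shell command python3 -m creep 'ROWS' [FORCE]. ROWS is JSON, a list of rows, each a list of 3 entries, a list of its own where there are three numbers: the turn, a rotation vector about the world's x, y, z in degrees, then the shift along the world's x, y, z in mm, then the gripper command: -1 is fully open, 1 is shut, values between are in proportion. In form: [[[rx, ry, rz], [tx, ty, tz], claw], ...]. A call has 1 to 12 rows; each row shifts and turns the commanded pose from where the row before left it; what a row does not reach is not made up. A row lasts 1/10 s, in which the tool goes at most 50 mm and 8.59 degrees, less where a joint would pass 70% of its speed; a pose out of reach is approached as far as the arm can. A call is refused whole if a number of a shift passes 50 or a number of a turn 8.59, either way. A call with a gripper value outside its range is refused whole. The fingers move at their own pace and stop on an object; FORCE is the grip in N (left out, the last holds). Time passes only in rows, so rows that do not move let the fingers close. It gives the time, the measured TCP pose, the force, the opening and the grip force at its end, in the units of the state.
- manip.observe(): the state, without advancing time (a new reading comes with each control period).
- manip.camera(name): name is "side" or "top"; returns a dict with "color" (400x640x3 uint8, blue, green, red), "K" (3x3 intrinsics, pixels), "origin" and "attitude" of the camera in the world. Camera axes: x right, y up, looking along -z (the intrinsics and any distortion apply to the point x, -y, -z); pixel columns grow to the right and rows downward; lengths in mm; the calibration is good to about 2 mm. A picture is of the moment at which its call begins. There is no depth.
- manip.sign_off(): hands the job in; it is judged then, once.
The state is a dict: "clock": time; "q": joint angles; "qvel": joint speeds; "tau": joint torques, N m; "ee_pos": TCP position; "tool_rot": TCP orientation; "contact_force": force on the tool from outside, world axes, zero at the start; "wrist_torque": the same for the moment, N m; "grip_width": opening from 0.0 (shut) to 1.0 (fully open); "gripper_force": force on a finger pad.
Only numpy, scipy, OpenCV 4.12 (cv2) and the standard library are available. Lean on these libraries where they do the work, as an engineer would, in place of code of your own. Each camera call takes 0.05 s, during which the arm holds its last target. There are 200 camera calls.

TASK

The camshaft from my volume pedal sits between the centres of the little checking stand: push its crank handle round until the cam lobe holds the sprung gauge plunger at its very farthest, and leave it there by itself. Then pick up the seating punch from the coaster and press it, upright and centred, on the lock cap until the cap clicks fully down, without losing the setting. Finish by standing the punch upright back on the coaster, away from its rim, leaving the rest of the desk undisturbed.

Things in the scene. Friction and masses are not known exactly. Their poses are not given: they have to be found in the camera images.
- stand: Checking stand fixed to the desk, base plate 200 (y) x 150 (x -55 to +95) x 12 mm. Origin on the desk under the shaft's middle; y along the shaft, x from shaft to dial gauge, z up. In this frame, mm: shaft axis x 0, z 65; end posts y +-74 to 92, top z 75; cam y 0; crank arm y 41 to 49; crank handle y 50 to 100; lock yoke 64 x 26 at y -42, top z 99; gauge 52 dia. at x 77, y 0, top z 77.
- sleeve: Crank handle: black freely spinning sleeve 14 mm dia., 50 mm long, parallel to the shaft, 55 mm from the shaft axis, above the end post. Origin at its middle (stand y 75). It spins, so only its y axis (along the shaft) means anything. Can be pushed from either side with closed fingertips, 2 to 5 N.
- shaft (a joint): Turn of the camshaft, rad: 0 with the crank straight up, positive leaning towards the dial gauge (stand +x); stops at +-1.15. Starts at -0.95 to -0.75. Friction holds it wherever it is left. The cam's lobe is set fast at a different angle to the crank every time: the high point lies somewhere from -0.25 to +0.55.
- plunger (a joint): Travel of the sprung gauge plunger, m: 0 on the cam's base circle (radius 16 mm), about 0.010 on top of its rounded lobe (26 mm from the axis). Within 0.25 rad of shaft turn of the top it is within about 1 mm of it. Its ball tip touches the cam from stand +x at shaft height and moves to +x; its knob end shows behind the gauge.
- needle (a joint): Turn of the dial gauge needle, rad: 150 times the plunger's travel in m, so 0 on the base circle and about 1.5 at the top of the lobe. At 0 the needle points to the shaft (stand -x) and it turns clockwise seen from above.
- lock_top (a point): Centre of the flat top of the round steel lock cap, 26 mm dia., 6 mm thick, on the yoke; 115 mm above the desk when up, 105 mm when home.
- lock (a joint): Lock cap travel, m: 0 up, 0.010 fully home (it stops on the yoke). A detent resists with about 10 to 15 N for the first half, then it snaps home and stays; let go earlier it springs up. When home it brakes the shaft.
- punch: Seating punch, 75 mm tall, 150 g: steel foot 34 mm dia. up to 22 mm height with a bevel to 25, then a wooden handle 24 mm dia. from 25 to 71 mm height with a bevelled top. Origin at the centre of its flat underside, z up along the handle. Stands upright on the coaster at the start.
- coaster: Round white ceramic coaster, 100 mm dia., 8 mm thick, loose. Origin at the centre of its underside.
- tremolo: White effects pedal 115 x 68 mm, 56 mm high over its knobs, loose, to be left alone. Origin at the centre of its underside.
- distortion: Yellow effects pedal, same size, loose, to be left alone. Origin at the centre of its underside.
- pickbox: Clear acrylic pick box 62 x 47 x 25 mm, loose, to be left alone. Origin at the centre of its underside.
- screwdriver: Steel screwdriver with a green grip, lying loose, to be left alone.
Not all that is in view belongs to the job. Of the things shaped like the coaster, the white one is meant.

How it is judged:
By the outcome, as a careful person would: the job done as asked, in the order asked, and still so for the second after the job is handed in, with the robot touching nothing.
It also fails if it takes over 67 s, if anything falls off the work surface, if the arm or the gripper's body presses on something with over 40 N, if the wrist force passes 120 N, or if a joint passes its speed limit or range.

## Working session

There is one attempt and no reset: what is moved stays moved. The work goes in short steps, Python scripts to look and compute and a shell command to move; the robot and the scene stay as the last step left them, time stands still between calls to the robot, and variables do not carry over. Pictures are saved under pics/ and viewed, at most 13 in all, crops included, and the job is handed in when it is done.

```bash
mkdir -p pics; cat > h.py <<'E'
import numpy as np, cv2
from station import manip
from scipy.spatial.transform import Rotation as R
def cam(n):
    c=manip.camera(n); return c
def rot(c):
    a=np.array(c["attitude"],float)
    return a if a.shape==(3,3) else R.from_quat(a).as_matrix()
def ray(c,u,v):
    K=np.array(c["K"]); d=np.array([(u-K[0,2])/K[0,0],-(v-K[1,2])/K[1,1],-1.])
    return np.array(c["origin"],float),rot(c)@d
def onz(c,u,v,z):
    o,d=ray(c,u,v); return o+d*(z-o[2])/d[2]
def proj(c,p):
    q=rot(c).T@(np.array(p,float)-np.array(c["origin"])); K=np.array(c["K"])
    return K[0,0]*q[0]/-q[2]+K[0,2], K[1,1]*-q[1]/-q[2]+K[1,2]
def tri(c1,p1,c2,p2):
    o1,d1=ray(c1,*p1);o2,d2=ray(c2,*p2)
    s=np.linalg.lstsq(np.c_[d1,-d2],o2-o1,rcond=None)[0]
    a=o1+d1*s[0];b=o2+d2*s[1];return (a+b)/2,np.linalg.norm(a-b)
E
python3 - <<'E'
from h import *
for n in("top","side"):
    c=cam(n); print({k:v for k,v in c.items() if k!="color"}); cv2.imwrite(f"pics/{n}0.png",c["color"])
print(manip.observe())
E
```

```text
{'K': array([[388.9211076 ,   0.        , 316.68281092],
       [  0.        , 388.9211076 , 199.34092418],
       [  0.        ,   0.        ,   1.        ]]), 'origin': array([ 392.58349747,  -20.5370611 , 1291.62553427]), 'attitude': array([-0.06040577,  0.03815871,  0.71362757, -0.69687212])}
{'K': array([[510.93156288,   0.        , 314.89015565],
       [  0.        , 510.93156288, 203.83872645],
       [  0.        ,   0.        ,   1.        ]]), 'origin': array([ 499.38978675, -928.32727305, 1137.4209955 ]), 'attitude': array([ 0.36274808, -0.01565731, -0.01777378,  0.93158616])}
{'clock': 0.1, 'q': array([ 9.67492261e-01,  2.07317990e-01,  1.54279253e+00, -2.46043925e-05,
        1.39351226e+00, -1.50493919e-01]), 'qvel': array([-0.00029281, -0.00117775, -0.00237642, -0.00143819,  0.00104869,
       -0.00131855]), 'tau': array([ 3.76728131e-04, -3.71867967e+01, -2.82293558e+01,  7.02204905e-02,
        3.11300356e-02, -3.95417885e-05]), 'ee_pos': array([251.17793537, 516.47149197, 223.4252347 ]), 'tool_rot': array([ 2.24473557e-01,  9.74479652e-01, -9.48270326e-04, -3.62324617e-04]), 'contact_force': array([-0.50684731, -0.98171757, -0.18363965]), 'wrist_torque': array([-0.02710373,  0.01822236,  0.03937139]), 'gripper_force': 0.0, 'grip_width': 1.0009490515947315}
```

View pics/top0.png

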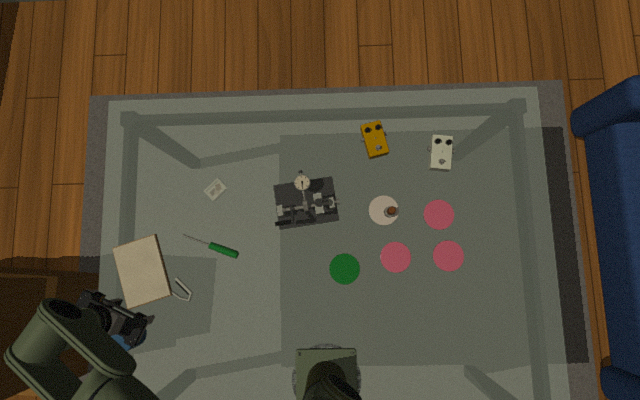

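View pics/side0.png

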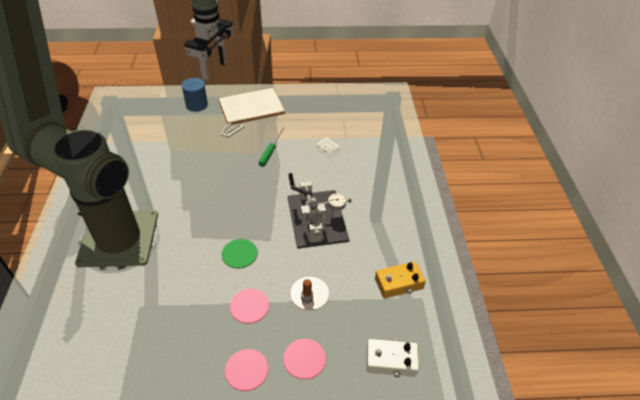

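The top view shows the stand at (306,203), with its gauge dial at (302,183). The white coaster is at (384,210) with the punch on it at about (391,211). The coaster-shaped discs are white (384,210), green (344,268) and pink (439,214), (396,257) and (448,256). White is the one meant, and it carries the punch. I'll confirm this in an enlarged crop of both views.

```bash
python3 - <<'E'
from h import *
t=cv2.imread("pics/top0.png");s=cv2.imread("pics/side0.png")
a=cv2.resize(t[165:240,265:415],(800,400),interpolation=cv2.INTER_CUBIC)[:, :]
cv2.imwrite("pics/c0.png",a)
b=cv2.resize(s[165:315,270:370],(400,600),interpolation=cv2.INTER_CUBIC)
cv2.imwrite("pics/c1.png",b)
c=cam("top");c2=cam("side")
# white coaster mask
for n,im,cc,roi in(("top",t,c,(180,240,355,412)),("side",s,c2,(265,320,280,340))):
    r0,r1,q0,q1=roi; w=im[r0:r1,q0:q1].astype(int)
    m=((w.min(2)>165)).astype(np.uint8)
    k=cv2.findContours(m,cv2.RETR_EXTERNAL,cv2.CHAIN_APPROX_NONE)[0]; k=max(k,key=cv2.contourArea)
    e=cv2.fitEllipse(cv2.convexHull(k)); u,v=e[0][0]+q0,e[0][1]+r0
    print(n,e,u,v,onz(cc,u,v,8))
# base plate dark
w=t.astype(int)[165:240,265:350]; m=((w.max(2)<75)).astype(np.uint8)
k=max(cv2.findContours(m,cv2.RETR_EXTERNAL,cv2.CHAIN_APPROX_NONE)[0],key=cv2.contourArea)
r=cv2.minAreaRect(k);B=cv2.boxPoints(r)+[265,165];print(r,B);P=np.array([onz(c,*b,12) for b in B]);print(P.round(1),np.linalg.norm(np.diff(P,axis=0),axis=1))
E
```

```text
Traceback (most recent call last):
ValueError: max() iterable argument is empty
```

View pics/c0.png

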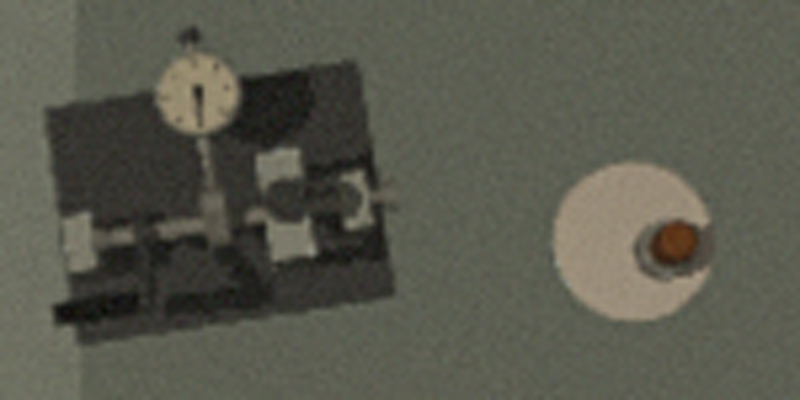

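View pics/c1.png

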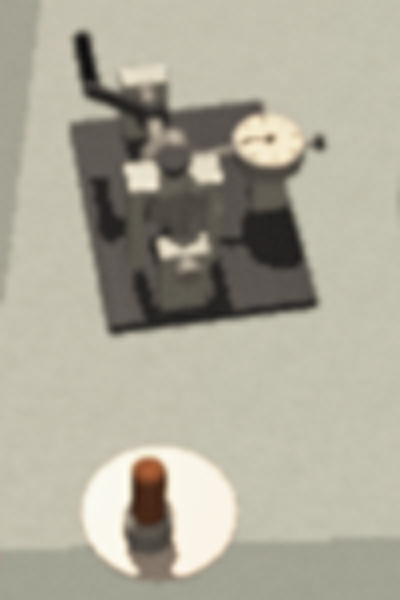

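The crops confirm the white coaster, centre at crop (632,242), with the punch standing right of its centre at crop (675,242). In the stand crop the plate corners are at about (47,105), (357,60), (395,295) and (80,345). The cap is at (288,200), the crank handle runs (55..140, 308), and the needle points to the shaft at travel 0.

```bash
python3 - <<'E'
from h import *
c=cam("top");c2=cam("side")
T=lambda x,y:(x/5.333+265-.5+.09,y/5.333+165-.4)
S=lambda x,y:(x/4+270-.4,y/4+165-.4)
t=[(47,105),(357,60),(395,295),(80,345)]; s=[(72,123),(None,None),(316,304),(111,333)]
P=np.array([onz(c,*T(*p),12) for p in t]);print("plate top",P.round(1), P.mean(0))
for p,q in((72,123),(0,0)),((260,101),0),((316,304),0),((111,333),0): print(" side",onz(c2,*S(*p),12 if p[1]<300 else 6).round(1))
ed=((P[0]-P[1])+(P[3]-P[2]))/2; yaw=np.arctan2(-ed[0],ed[1]);print("yaw",np.degrees(yaw),np.linalg.norm(ed),np.linalg.norm(P[0]-P[3]))
ct=P.mean(0); X=np.array([np.cos(yaw),np.sin(yaw),0]);Y=np.array([-np.sin(yaw),np.cos(yaw),0])
O=ct-20*X;O[2]=0;print("O",O, "from gauge",onz(c,*T(198,94),77)-77*X, onz(c2,*S(267,138),77)-77*X)
print("cap pred",O-42*Y, "seen",onz(c,*T(288,200),115),onz(c2,*S(172,152),115), tri(c,T(288,200),c2,S(172,152)))
print("coaster",onz(c,*T(632,242),8),onz(c2,*S(160,512),8))
print("punchtop",onz(c,*T(675,242),83),onz(c2,*S(149,466),83), tri(c,T(675,242),c2,S(149,466)), "foot",onz(c,*T(668,252),30))
print("handle ends",onz(c,*T(55,312),100),onz(c,*T(140,300),100), "tri far",tri(c,T(55,315),c2,S(82,38)), tri(c,T(140,301),c2,S(93,84)))
E
```

```text
plate top [[627.6 162.   12. ]
 [650.9 -33.5  12. ]
 [502.5 -53.   12. ]
 [476.2 142.4  12. ]] [564.30391218  54.47458925  12.        ]
 side [482.5 141.2  12. ]
 side [626.8 160.3  12. ]
 side [653.  -34.4   6. ]
 side [507.8 -55.5   6. ]
yaw 7.228463400730709 197.075289592195 152.58753188561303
O [544.46286586  51.95806763   0.        ] from gauge [543.42551832  52.66155842  77.        ] [545.45090475  50.9991295   77.        ]
cap pred [549.74756126  10.29187036   0.        ] seen [549.63129897   9.15081754 115.        ] [551.76875544  14.11044737 115.        ] (array([550.2367656 ,   9.14244555, 120.09259828]), np.float64(2.558298973988072))
coaster [ 532.17092578 -200.64063071    8.        ] [ 536.34673113 -203.77800501    8.        ]
punchtop [ 523.38777551 -215.04112125   83.        ] [ 528.37300431 -218.55760502   83.        ] (array([ 526.21975298, -215.63889496,   78.12456044]), np.float64(4.603687117448677)) foot [ 523.11984967 -219.04772746   30.        ]
handle ends [489.87310003 145.55651327 100.        ] [495.62498848  96.25692561 100.        ] tri far (array([490.09610557, 146.28613565,  96.15130792]), np.float64(3.303486809885946)) (array([497.11546257,  96.62308281,  98.41936332]), np.float64(3.8697803582623433))
```

Best estimates:
- Stand origin is about (545.5, 51.8), with a yaw of about 7.3°.
- Crank is at about -0.88 rad.
- Coaster is at about (534, -202).
- Punch is at about (526, -217).

I'll move to a point behind the crank handle with the fingers closed and the tool x axis along stand x.

```bash
python3 -m creep '[[[0,0,3.33],[21,-40,0],1],[[0,0,3.33],[21,-40,0],1],[[0,0,3.33],[21,-40,0],1],[[0,0,3.33],[21,-40,0],1],[[0,0,3.33],[21,-40,0],1],[[0,0,3.33],[21,-40,0],1],[[0,0,3.33],[21,-40,0],1],[[0,0,3.33],[21,-40,0],1],[[0,0,3.33],[21,-40,0],1],[[0,0,3.33],[21,-40,0],1],[[0,0,0],[0,0,0],1],[[0,0,0],[0,0,0],1]]' 10
python3 - <<'E'
from h import *
o=manip.observe();print(R.from_quat(o["tool_rot"]).as_matrix().round(3))
E
```

```text
clock: 1.5
ee_pos: [461.7, 116.4, 224.4]
tool_rot: [-0.063, 0.998, 0.0, -0.0]
contact_force: [-0.6, 0.3, -0.2]
grip_width: 0.021
gripper_force: 0.0
[[-0.992 -0.125 -0.001]
 [-0.125  0.992  0.001]
 [ 0.     0.001 -1.   ]]
```

```bash
cat > needle.py <<'E'
from h import *
O=np.array([545.5,51.8,0]);a=np.radians(7.3);X=np.array([np.cos(a),np.sin(a),0]);Y=np.array([-np.sin(a),np.cos(a),0])
G=O+77*X+[0,0,77]
def needle(c):
    g=c["color"].astype(np.float32).min(2); u,v=proj(c,G)
    x0,y0=int(u)-14,int(v)-14; w=c["color"][y0:y0+28,x0:x0+28]
    b=w.max(2).astype(np.uint8); _,m=cv2.threshold(b,0,255,cv2.THRESH_OTSU)
    k=max(cv2.findContours(m,cv2.RETR_EXTERNAL,cv2.CHAIN_APPROX_NONE)[0],key=cv2.contourArea)
    (eu,ev),ax,_=cv2.fitEllipse(cv2.convexHull(k)); C=onz(c,eu+x0,ev+y0,77)
    ph=np.radians(np.arange(-60,181,2)); rr=np.arange(7,19,1.)
    pts=np.array([[proj(c,C-r*np.cos(p)*X+r*np.sin(p)*Y) for r in rr] for p in ph]).astype(np.float32)
    s=cv2.remap(g,pts[...,0],pts[...,1],cv2.INTER_CUBIC).mean(1)
    d=np.median(s)-s; i=d.argmax(); j=slice(max(0,i-14),i+15); wt=np.clip(d[j]-.25*d[i],0,None)
    return (wt*ph[j]).sum()/wt.sum(), d[i], (C-G)[:2].round(1)
if __name__=="__main__":
    import sys
    o=manip.observe(); e=o["ee_pos"]-O; print("tcp local",(e@X).round(1),(e@Y).round(1),o["ee_pos"][2].round(1),"F",(o["contact_force"]@X).round(2),(o["contact_force"]@Y).round(2))
    for n in("top","side"):
        c=cam(n); r=needle(c); print(n,round(float(r[0]),3),round(float(r[1]),1),r[2])
        if len(sys.argv)>1: cv2.imwrite(f"pics/{sys.argv[1]}_{n}.png",c["color"])
E
python3 -m creep '[[[0,0,0],[0,0,-19],1],[[0,0,0],[0,0,-19],1],[[0,0,0],[0,0,-19],1],[[0,0,0],[0,0,-19],1],[[0,0,0],[0,0,-19],1],[[0,0,0],[0,0,-19],1],[[0,0,0],[0,0,0],1],[[0,0,0],[0,0,0],1]]'
python3 needle.py a
python3 - <<'E'
import cv2,numpy as np
t=cv2.imread("pics/a_top.png");s=cv2.imread("pics/a_side.png")
cv2.imwrite("pics/a.png",np.hstack([cv2.resize(t[160:235,265:340],(400,400),interpolation=2),cv2.resize(s[155:255,275:375],(400,400),interpolation=2)]))
E
```

```text
clock: 2.3
ee_pos: [460.9, 118.3, 110.5]
tool_rot: [-0.065, 0.998, 0.0, -0.0]
contact_force: [-0.5, 0.4, 0.1]
grip_width: 0.004
gripper_force: 0.0
tcp local -75.5 76.7 110.5 F -0.43 0.46
top 2.772 25.0 [26.3  4.9]
side 0.549 59.7 [ 9.8 21.6]
```

View pics/a.png

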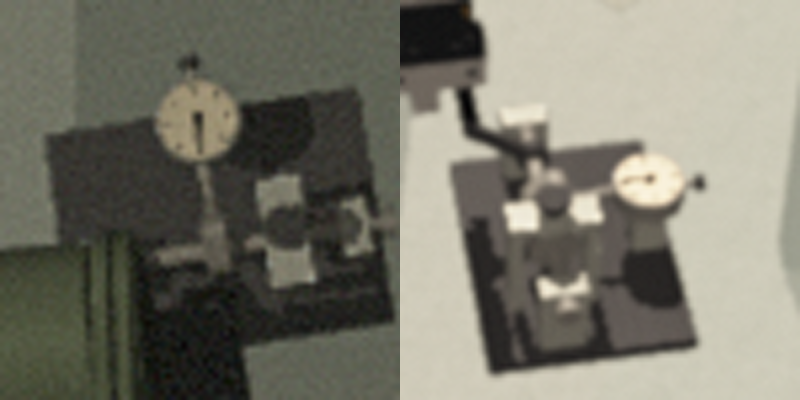

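The crops show the dial centre in top at about (301.7,182.3) and in side at about (336.4,199.9), with the needle at 0. The closed fingers are just behind the handle. I'll fix the dial centres in the needle reader, then push.

```bash
python3 - <<'E'
s=open("needle.py").read()
i=s.index("    x0,y0");j=s.index("    ph=")
s=s[:i]+"    C=onz(c,*((301.7,182.3) if c['K'][0,0]<450 else (336.4,199.9)),77)\n"+s[j:]
open("needle.py","w").write(s)
E
python3 needle.py
python3 -m creep '[[[0,0,0],[3,0.38,0],1],[[0,0,0],[3,0.38,0],1],[[0,0,0],[3,0.38,0],1],[[0,0,0],[2,0.25,0],1],[[0,0,0],[2,0.25,0],1],[[0,0,0],[2,0.25,0],1]]'
python3 -m creep '[[[0,0,0],[2,0.25,0],1],[[0,0,0],[2,0.25,0],1]]'
python3 -m creep '[[[0,0,0],[2,0.25,0],1],[[0,0,0],[2,0.25,0],1]]'
python3 needle.py
```

```text
tcp local -74.2 76.1 111.7 F -0.29 0.48
top 0.073 39.3 [-2.3  0.8]
side 0.268 38.7 [-0.1 -4. ]
clock: 3.1
ee_pos: [475.2, 118.7, 109.9]
tool_rot: [-0.064, 0.998, -0.0, -0.002]
contact_force: [-4.4, -0.8, 0.5]
grip_width: 0.005
gripper_force: 2.4
clock: 3.3
ee_pos: [477.7, 119.1, 109.1]
tool_rot: [-0.064, 0.998, -0.0, -0.003]
contact_force: [-5.2, -0.5, 0.6]
grip_width: 0.003
gripper_force: 2.7
clock: 3.5
ee_pos: [481.9, 119.6, 109.1]
tool_rot: [-0.064, 0.998, -0.0, -0.003]
contact_force: [-5.0, -1.3, -0.1]
grip_width: 0.006
gripper_force: 2.5
tcp local -54.5 75.4 109.1 F -5.08 -0.63
top 0.159 52.6 [-2.3  0.8]
side 0.597 34.7 [-0.1 -4. ]
```

```bash
for i in 1; do
python3 -m creep '[[[0,0,0],[2,0.25,0],1],[[0,0,0],[2,0.25,0],1],[[0,0,0],[2,0.25,0],1],[[0,0,0],[0,0,0],1]]' >/dev/null; python3 needle.py
python3 -m creep '[[[0,0,0],[2,0.25,0],1],[[0,0,0],[2,0.25,0],1],[[0,0,0],[2,0.25,0],1],[[0,0,0],[0,0,0],1]]' >/dev/null; python3 needle.py
python3 -m creep '[[[0,0,0],[2,0.25,0],1],[[0,0,0],[2,0.25,0],1],[[0,0,0],[2,0.25,0],1],[[0,0,0],[0,0,0],1]]' >/dev/null; python3 needle.py
python3 -m creep '[[[0,0,0],[2,0.25,0],1],[[0,0,0],[2,0.25,0],1],[[0,0,0],[2,0.25,0],1],[[0,0,0],[0,0,0],1]]' >/dev/null; python3 needle.py b
done
```

```text
tcp local -46.9 75.4 109.8 F -4.73 0.0
top 0.585 40.4 [-2.3  0.8]
side 0.824 54.7 [-0.1 -4. ]
tcp local -40.0 75.4 110.2 F -4.71 -0.65
top 0.926 44.0 [-2.3  0.8]
side 1.164 53.6 [-0.1 -4. ]
tcp local -33.0 75.4 110.6 F -1.89 0.01
top 1.262 34.6 [-2.3  0.8]
side 1.475 71.6 [-0.1 -4. ]
tcp local -26.8 75.3 110.6 F -2.9 0.63
top 1.45 41.8 [-2.3  0.8]
side 1.62 63.9 [-0.1 -4. ]
```

```bash
cd .;
python3 -m creep '[[[0,0,0],[2,0.25,0],1],[[0,0,0],[2,0.25,0],1],[[0,0,0],[1,0.13,0],1],[[0,0,0],[0,0,0],1]]' >/dev/null; python3 needle.py
python3 -m creep '[[[0,0,0],[2,0.25,0],1],[[0,0,0],[2,0.25,0],1],[[0,0,0],[1,0.13,0],1],[[0,0,0],[0,0,0],1]]' >/dev/null; python3 needle.py
python3 -m creep '[[[0,0,0],[2,0.25,0],1],[[0,0,0],[2,0.25,0],1],[[0,0,0],[1,0.13,0],1],[[0,0,0],[0,0,0],1]]' >/dev/null; python3 needle.py
python3 -m creep '[[[0,0,0],[2,0.25,0],1],[[0,0,0],[2,0.25,0],1],[[0,0,0],[1,0.13,0],1],[[0,0,0],[0,0,0],1]]' >/dev/null; python3 needle.py b
```

```text
tcp local -22.2 75.3 110.5 F -3.94 1.64
top 1.536 45.2 [-2.3  0.8]
side 1.695 47.7 [-0.1 -4. ]
tcp local -17.1 75.3 110.5 F -2.68 1.99
top 1.568 51.8 [-2.3  0.8]
side 1.734 54.0 [-0.1 -4. ]
tcp local -12.0 75.2 110.6 F -1.71 1.44
top 1.576 50.2 [-2.3  0.8]
side 1.747 53.0 [-0.1 -4. ]
tcp local -7.0 75.1 110.5 F -2.18 1.12
top 1.573 53.0 [-2.3  0.8]
side 1.725 55.7 [-0.1 -4. ]
```

```bash
cd .;
python3 -m creep '[[[0,0,0],[2,0.25,0],1],[[0,0,0],[2,0.25,0],1],[[0,0,0],[1,0.13,0],1],[[0,0,0],[0,0,0],1]]' >/dev/null; python3 needle.py
python3 -m creep '[[[0,0,0],[2,0.25,0],1],[[0,0,0],[2,0.25,0],1],[[0,0,0],[1,0.13,0],1],[[0,0,0],[0,0,0],1]]' >/dev/null; python3 needle.py
python3 -m creep '[[[0,0,0],[2,0.25,0],1],[[0,0,0],[2,0.25,0],1],[[0,0,0],[1,0.13,0],1],[[0,0,0],[0,0,0],1]]' >/dev/null; python3 needle.py
python3 -m creep '[[[0,0,0],[2,0.25,0],1],[[0,0,0],[2,0.25,0],1],[[0,0,0],[1,0.13,0],1],[[0,0,0],[0,0,0],1]]' >/dev/null; python3 needle.py b
python3 - <<'E'
import cv2,numpy as np
t=cv2.imread("pics/b_top.png");s=cv2.imread("pics/b_side.png")
cv2.imwrite("pics/b.png",np.hstack([cv2.resize(t[160:235,265:340],(400,400),interpolation=2),cv2.resize(s[155:255,275:375],(400,400),interpolation=2)]))
E
```

```text
tcp local -2.0 75.1 110.5 F -1.86 1.39
top 1.511 36.9 [-2.3  0.8]
side 1.634 56.6 [-0.1 -4. ]
tcp local 3.1 75.2 110.5 F -1.79 0.76
top -0.02 63.3 [-2.3  0.8]
side 1.586 60.5 [-0.1 -4. ]
tcp local 8.0 75.2 110.5 F -1.75 0.95
top -0.14 65.7 [-2.3  0.8]
side 1.407 58.3 [-0.1 -4. ]
tcp local 13.1 75.2 110.5 F -2.84 0.16
top 1.265 21.7 [-2.3  0.8]
side 1.171 50.7 [-0.1 -4. ]
```

View pics/b.png

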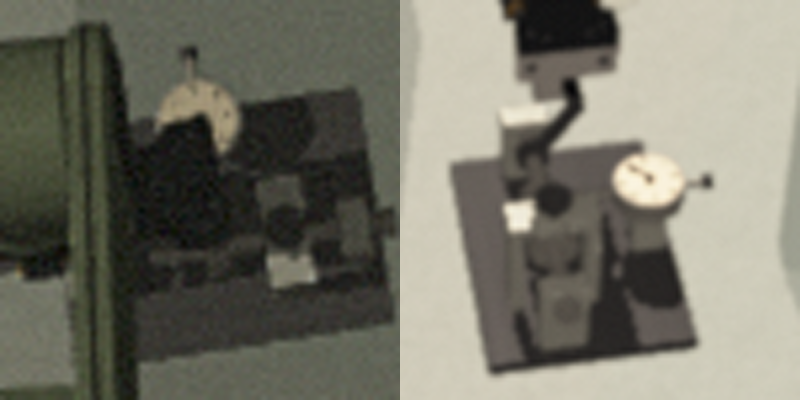

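The reader gives rising-side and falling-side pairs of equal needle reading, and these put the lobe top at about θ = 0.125 rad. That is a handle x of about +6.9 mm, or TCP x of about -12.6 when pushing from -x. The picture shows the crank past the top, leaning towards the gauge, with the needle falling. Now I'll hop over the handle and push it back from +x.

```bash
cd .;
python3 -m creep '[[[0,0,0],[-4,-0.5,0],1],[[0,0,0],[0,0,22],1],[[0,0,0],[0,0,23],1],[[0,0,0],[0,0,0],1],[[0,0,0],[19.5,2.5,0],1],[[0,0,0],[19.5,2.5,0],1],[[0,0,0],[19.5,2.5,0],1],[[0,0,0],[0,0,0],1],[[0,0,0],[0,0,-15],1],[[0,0,0],[0,0,-15],1],[[0,0,0],[0,0,-15],1],[[0,0,0],[0,0,0],1]]'; python3 needle.py
python3 -m creep '[[[0,0,0],[-3,-0.38,0],1],[[0,0,0],[-3,-0.38,0],1],[[0,0,0],[-2,-0.25,0],1]]'; python3 needle.py
python3 -m creep '[[[0,0,0],[-2,-0.25,0],1],[[0,0,0],[0,0,0],1]]'; python3 needle.py
python3 -m creep '[[[0,0,0],[-2,-0.25,0],1],[[0,0,0],[0,0,0],1]]'; python3 needle.py
```

```text
clock: 10.8
ee_pos: [599.4, 134.7, 106.1]
tool_rot: [-0.064, 0.998, -0.0, -0.004]
contact_force: [0.4, -0.6, -0.4]
grip_width: 0.002
gripper_force: 0.0
tcp local 64.0 75.4 106.1 F 0.27 -0.65
top 2.234 7.9 [-2.3  0.8]
side 1.26 21.9 [-0.1 -4. ]
clock: 11.2
ee_pos: [595.2, 134.0, 111.2]
tool_rot: [-0.064, 0.998, 0.0, 0.001]
contact_force: [0.3, 0.3, -0.1]
grip_width: 0.002
gripper_force: 0.0
tcp local 59.7 75.2 111.2 F 0.38 0.27
top 1.345 8.2 [-2.3  0.8]
side 1.177 22.4 [-0.1 -4. ]
clock: 11.5
ee_pos: [592.9, 133.8, 110.6]
tool_rot: [-0.064, 0.998, 0.0, 0.0]
contact_force: [-0.6, -0.1, -0.4]
grip_width: 0.006
gripper_force: 0.0
tcp local 57.4 75.3 110.6 F -0.58 0.02
top -0.025 6.0 [-2.3  0.8]
side 1.275 23.0 [-0.1 -4. ]
clock: 11.8
ee_pos: [590.8, 133.5, 110.4]
tool_rot: [-0.064, 0.998, 0.0, -0.0]
contact_force: [-0.7, -0.8, 0.2]
grip_width: 0.009
gripper_force: 0.0
tcp local 55.3 75.2 110.4 F -0.82 -0.68
top 2.5 9.4 [-2.3  0.8]
side 1.107 21.2 [-0.1 -4. ]
```

```bash
cd .;
python3 -m creep '[[[0,0,0],[-1,-0.13,0],1],[[0,0,0],[-1,-0.13,0],1]]'|grep -E "pos|contact"
python3 -m creep '[[[0,0,0],[-1,-0.13,0],1],[[0,0,0],[-1,-0.13,0],1]]'|grep -E "pos|contact"
python3 -m creep '[[[0,0,0],[-1,-0.13,0],1],[[0,0,0],[-1,-0.13,0],1]]'|grep -E "pos|contact"
python3 -m creep '[[[0,0,0],[-1,-0.13,0],1],[[0,0,0],[-1,-0.13,0],1]]'|grep -E "pos|contact"
python3 -m creep '[[[0,0,0],[-1,-0.13,0],1],[[0,0,0],[-1,-0.13,0],1]]'|grep -E "pos|contact"
python3 needle.py
```

```text
ee_pos: [589.0, 133.2, 110.4]
contact_force: [0.2, 0.1, 0.0]
ee_pos: [587.0, 132.9, 110.4]
contact_force: [0.1, -0.4, -0.2]
ee_pos: [584.9, 132.7, 110.4]
contact_force: [-0.0, 0.5, -0.5]
ee_pos: [583.0, 132.4, 110.4]
contact_force: [-0.1, 0.1, -0.5]
ee_pos: [581.5, 132.2, 110.6]
contact_force: [2.2, 1.0, 0.4]
tcp local 46.0 75.2 110.6 F 2.28 0.68
top 2.213 7.0 [-2.3  0.8]
side 1.278 27.9 [-0.1 -4. ]
```

Contact on the far side is at TCP x of about 46.5, which gives a finger-plus-sleeve offset of about 16.7. The lobe top is therefore at TCP x of about 20.6 when pushing from this side, so I need another 25.4 mm.

```bash
cd .;
python3 -m creep '[[[0,0,0],[-2,-0.25,0],1],[[0,0,0],[-2,-0.25,0],1],[[0,0,0],[-2,-0.25,0],1],[[0,0,0],[-2,-0.25,0],1],[[0,0,0],[-2,-0.25,0],1],[[0,0,0],[-2,-0.25,0],1],[[0,0,0],[-2,-0.25,0],1],[[0,0,0],[-2,-0.25,0],1],[[0,0,0],[-2,-0.25,0],1],[[0,0,0],[-2,-0.25,0],1],[[0,0,0],[0,0,0],1]]' |grep -E "pos|contact"; python3 needle.py
python3 -m creep '[[[0,0,0],[-1,-0.13,0],1],[[0,0,0],[-1,-0.13,0],1],[[0,0,0],[-1,-0.13,0],1],[[0,0,0],[0,0,0],1]]' |grep -E "pos|contact"; python3 needle.py
```

```text
ee_pos: [560.1, 129.4, 110.1]
contact_force: [1.5, 0.3, 0.4]
tcp local 24.4 75.2 110.1 F 1.52 0.12
top 1.159 7.5 [-2.3  0.8]
side 1.701 34.4 [-0.1 -4. ]
ee_pos: [557.9, 129.2, 110.5]
contact_force: [2.8, -0.1, -0.2]
tcp local 22.1 75.2 110.5 F 2.76 -0.47
top 0.83 7.1 [-2.3  0.8]
side 1.724 42.8 [-0.1 -4. ]
```

```bash
cd .;
python3 -m creep '[[[0,0,0],[-1,-0.13,0],1],[[0,0,0],[-0.5,-0.06,0],1],[[0,0,0],[0,0,0],1],[[0,0,0],[0,0,0],1]]' |grep -E "pos|contact"; python3 needle.py
python3 -m creep '[[[0,0,0],[4,0.5,0],1],[[0,0,0],[10,1.3,0],1],[[0,0,0],[0,0,30],1],[[0,0,0],[0,0,40],1],[[0,0,0],[0,0,40],1],[[0,0,0],[0,-45,0],-0.2],[[0,0,0],[0,-45,0],-0.2],[[0,0,0],[0,-45,0],-0.2],[[0,0,0],[0,-45,0],-0.2],[[0,0,0],[0,-45,0],-0.2],[[0,0,0],[0,-45,0],-0.2],[[0,0,0],[0,0,0],-0.2]]'; python3 needle.py c
python3 - <<'E'
import cv2,numpy as np
t=cv2.imread("pics/c_top.png");s=cv2.imread("pics/c_side.png")
cv2.imwrite("pics/c.png",np.hstack([cv2.resize(t[160:235,265:340],(400,400),interpolation=2),cv2.resize(s[155:255,275:375],(400,400),interpolation=2)]))
E
```

```text
ee_pos: [556.4, 129.0, 110.4]
contact_force: [2.8, -1.2, 0.6]
tcp local 20.7 75.2 110.4 F 2.6 -1.55
top 0.531 9.4 [-2.3  0.8]
side 1.736 48.4 [-0.1 -4. ]
clock: 16.4
ee_pos: [570.3, -144.3, 220.0]
tool_rot: [-0.061, 0.998, -0.001, -0.001]
contact_force: [0.1, 0.4, -0.4]
grip_width: 0.56
gripper_force: 0.0
tcp local -0.3 -197.7 220.0 F 0.19 0.41
top 1.581 48.5 [-2.3  0.8]
side 0.002 46.7 [-0.1 -4. ]
```

View pics/c.png

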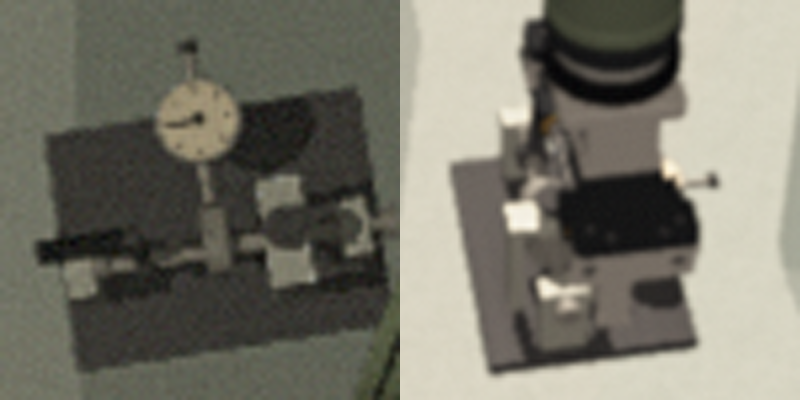

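The needle is at 1.58, the highest value seen, and the crank is standing by itself. I'll use the contact-known handle position to calibrate the top camera against the robot, and measure the punch colour centroid in both views.

```bash
python3 - <<'E'
from needle import *
T=lambda x,y:(x/5.333+265-.41,y/5.333+160-.41)
c=cam("top");c2=cam("side");im=cv2.imread("pics/c_top.png")
print("handle seen",onz(c,*T(79,243.5),124), "by touch x-local 4:",O+4*X+75*Y)
h=onz(c,*T(79,243.5),122)-O;print("local",h@X,h@Y)
q=onz(c,*T(288,228),115);print("cap",q,"local",(q-O)@X,(q-O)@Y)
for n,cc,f in(("top",c,"pics/top0.png"),("side",c2,"pics/side0.png")):
    i=cv2.imread(f).astype(int); m=((i[...,2]-i[...,0]>35)&(i[...,2]-i[...,1]>20)).astype(np.uint8)
    u,v=proj(cc,(526,-217,60)); m2=np.zeros_like(m);m2[int(v)-15:int(v)+15,int(u)-12:int(u)+12]=m[int(v)-15:int(v)+15,int(u)-12:int(u)+12]
    p=cv2.findNonZero(m2)[:,0];print(n,p.mean(0),p.min(0),p.max(0),len(p),"z60",onz(cc,*p.mean(0),56))
E
```

```text
handle seen [541.86982394 128.14174966 124.        ] by touch x-local 4: [539.93773213 126.70034163   0.        ]
local 6.385579040009339 76.40433694700805
cap [548.89138989   9.16719877 115.        ] local -2.0532194208850605 -42.71816423623229
top [391.16666667 209.97619048] [388 207] [395 213] 42 z60 [ 526.31462565 -219.40623841   56.        ]
side [306.96 286.52] [303 279] [311 295] 125 z60 [ 528.84305935 -216.54819157   56.        ]
```

```bash
cd .;
python3 -m creep '[[[0,0,0],[-21.5,-37,0],-0.2],[[0,0,0],[-21.8,-37,0],-0.2],[[0,0,0],[0,0,-30],-0.2],[[0,0,0],[0,0,-30],-0.2],[[0,0,0],[0,0,-25],-0.2],[[0,0,0],[0,0,-25],-0.2],[[0,0,0],[0,0,-20],-0.2],[[0,0,0],[0,0,-20],-0.2],[[0,0,0],[0,0,-12],-0.2],[[0,0,0],[0,0,0],-0.2],[[0,0,0],[0,0,0],-0.2]]' 
python3 - <<'E'
from h import *
c=cam("side");cv2.imwrite("pics/d_side.png",c["color"])
d=cam("top")["color"]
cv2.imwrite("pics/d.png",np.hstack([cv2.resize(d[160:235,345:420],(400,400),interpolation=2),cv2.resize(c["color"][240:340,260:360],(400,400),interpolation=2)]))
E
```

```text
clock: 17.7
ee_pos: [527.8, -212.5, 58.9]
tool_rot: [-0.065, 0.998, -0.0, 0.0]
contact_force: [-0.0, -0.6, 1.2]
grip_width: 0.601
gripper_force: 0.0
```

View pics/d.png

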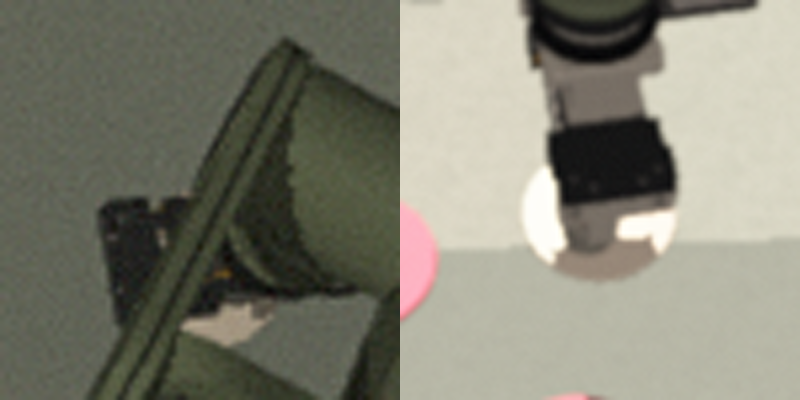

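The fingers straddle the punch. In the side crop the finger centre is at about 588 and the foot at about 590, so x is aligned. y is 5 mm short. I'll correct that and grip.

```bash
cd .;
python3 -m creep '[[[0,0,0],[0,-2.5,0],-0.2],[[0,0,0],[0,-2.5,0],-0.2],[[0,0,0],[0,0,0],0.2],[[0,0,0],[0,0,0],0.4],[[0,0,0],[0,0,0],0.5],[[0,0,0],[0,0,0],1],[[0,0,0],[0,0,0],1],[[0,0,0],[0,0,0],1],[[0,0,0],[0,0,0],1],[[0,0,0],[0,0,0],1]]' 30
```

```text
clock: 18.8
ee_pos: [527.2, -218.1, 58.4]
tool_rot: [-0.064, 0.998, -0.0, -0.0]
contact_force: [-0.1, -0.5, 0.2]
grip_width: 0.249
gripper_force: 30.0
```

```bash
cd .;
python3 -m creep '[[[0,0,0],[0,0,10],1],[[0,0,0],[0,0,22],1],[[0,0,0],[0,0,22],1],[[0,0,0],[0,0,22],1],[[0,0,0],[0,0,22],1],[[0,0,0],[0,0,22],1],[[0,0,0],[0,0,10],1],[[0,0,0],[5,35,0],1],[[0,0,0],[5,35,0],1],[[0,0,0],[5,35,0],1],[[0,0,0],[5,35,0],1],[[0,0,0],[2.3,35,0],1]]' 
python3 -m creep '[[[0,0,0],[0,35,0],1],[[0,0,0],[0,18,0],1],[[0,0,0],[0,0,0],1],[[0,0,0],[0,0,0],1],[[0,0,0],[0,0,0],1]]' 
python3 - <<'E'
from needle import *
c=cam("side");i=c["color"];d=cam("top"); print(needle(d))
cv2.imwrite("pics/e_side.png",i);cv2.imwrite("pics/e_top.png",d["color"])
cv2.imwrite("pics/e.png",np.hstack([cv2.resize(i[130:255,270:370],(480,600),interpolation=2)]))
E
```

```text
clock: 20.0
ee_pos: [549.3, -41.6, 188.1]
tool_rot: [-0.064, 0.998, 0.0, -0.0]
contact_force: [1.5, -0.3, -0.9]
grip_width: 0.25
gripper_force: 30.0
clock: 20.5
ee_pos: [549.5, 8.9, 188.3]
tool_rot: [-0.064, 0.998, -0.0, -0.0]
contact_force: [-0.5, -0.2, -1.2]
grip_width: 0.25
gripper_force: 30.0
(np.float64(1.0192240850647583), np.float32(6.8609734), array([-2.3,  0.8]))
```

View pics/e.png

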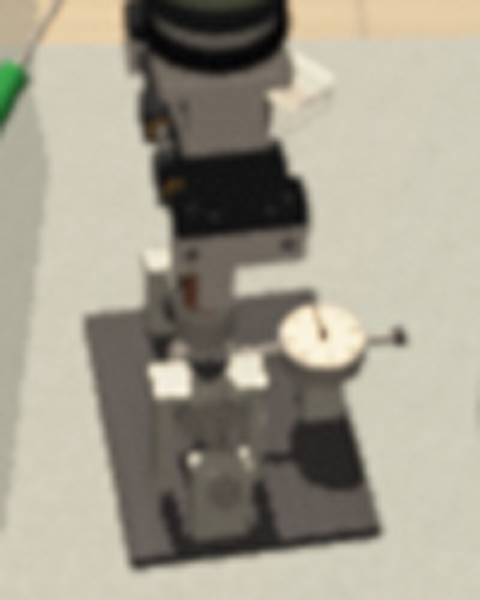

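The foot is at about crop x 208, just above the cap. The yoke blocks are symmetric about 209 and the cap arc is visible at 209. I'll check this against the projection numerically.

```bash
python3 - <<'E'
from needle import *
c=cam("side");i=c["color"].astype(int)
g=lambda r:i[r,304:326].sum(1)//3
for r in range(190,207,2): print(r,g(r))
print("cols 304..325")
s0=cv2.imread("pics/side0.png").astype(int)
print("before (cap)")
for r in range(196,210,2): print(r,s0[r,304:326].sum(1)//3)
for z in(138,150,163): print("foot proj",z,proj(c,(549.5,8.9,z)))
print("cap proj",proj(c,(549.5,9.5,115)),proj(c,(552,9.5,115)),"yoke",proj(c,(549.5,9.5,99)))
E
```

```text
190 [ 89  96  91  85  70  51  58  85 100 102 103 102 101 108 136 174 193 194
 192 191 183 170]
192 [ 70  70  80  80  66  50  58  82 101 103 103 102 102 103 107 115 111 106
 101 100  97  95]
194 [58 46 60 77 78 71 71 81 89 90 93 93 92 92 87 87 89 89 89 89 89 90]
196 [75 58 61 74 81 87 88 89 86 87 88 87 83 78 76 81 86 89 89 88 90 90]
198 [89 83 74 71 74 78 78 81 83 81 79 77 74 70 75 82 88 89 90 90 89 88]
200 [46 54 71 79 79 79 79 79 79 79 77 76 76 82 88 88 89 87 87 88 90 92]
202 [ 53  94 129 142 129 104  85  84  81  82  84  83  90 108 122 120 133 144
 140 141 145 143]
204 [ 71 111 137 140 117  93  85  86  83  76  80  84  88 119 174 200 206 209
 213 209 164 106]
206 [207 215 222 221 194 131  65  41  41  39  40  40  67 141 205 224 225 225
 225 221 179 115]
cols 304..325
before (cap)
196 [ 67  56  79 132 168 162 116  79  83  94  92  88  86  85  84  83  81  81
  81  82  83  82]
198 [ 82  78  82 118 156 161 146 140 158 168 156 130 101  85  84  84  81  83
  83  84  83  82]
200 [ 43  51  75 115 139 141 138 134 139 152 149 133 112  92  86  84  82  81
  82  83  84  87]
202 [ 49  85 121 139 134 114  97  88  87  89  88  88  89  93 103 107 106 111
 123 133 135 133]
204 [ 69 104 127 129 107  88  82  85  86  85  85  86  86 112 164 193 196 198
 202 198 153  99]
206 [195 202 210 209 184 127  81  76  80  81  80  72  81 138 192 215 216 216
 216 209 167 108]
208 [222 220 221 220 213 168 101  63  50  47  51  63  86 139 189 214 218 218
 218 220 209 160]
foot proj 138 (np.float64(311.9469730374807), np.float64(198.2312744073848))
foot proj 150 (np.float64(312.00114965633315), np.float64(195.1501505304541))
foot proj 163 (np.float64(312.06063980697064), np.float64(191.7668363359983))
cap proj (np.float64(311.8361305160963), np.float64(203.8644790950219)) (np.float64(312.7553434340427), np.float64(203.84446104418834)) yoke (np.float64(311.76678621024), np.float64(207.81386038043811))
```

The foot reads about 312.4 px and the cap about 312.8 px, so I'll shift by about +1 mm in x and +0.8 mm in y. Then I'll lower the punch and press with a firmer grip.

```bash
cd .;
python3 -m creep '[[[0,0,0],[1,0.8,0],1],[[0,0,0],[0,0,-5],1],[[0,0,0],[0,0,-5],1],[[0,0,0],[0,0,-5],1],[[0,0,0],[0,0,-3],1],[[0,0,0],[0,0,-2],1],[[0,0,0],[0,0,0],1],[[0,0,0],[0,0,0],1]]' 55
python3 -m creep '[[[0,0,0],[0,0,-1],1],[[0,0,0],[0,0,-1],1],[[0,0,0],[0,0,-1],1],[[0,0,0],[0,0,0],1]]'|grep -E "pos|contact"
python3 -m creep '[[[0,0,0],[0,0,-1],1],[[0,0,0],[0,0,-1],1],[[0,0,0],[0,0,0],1]]'|grep -E "pos|contact"
python3 -m creep '[[[0,0,0],[0,0,-1],1],[[0,0,0],[0,0,-1],1],[[0,0,0],[0,0,0],1]]'|grep -E "pos|contact"
```

```text
clock: 21.45
ee_pos: [550.6, 10.7, 168.5]
tool_rot: [-0.064, 0.998, -0.0, 0.0]
contact_force: [0.8, -0.4, -0.7]
grip_width: 0.249
gripper_force: 55.0
ee_pos: [550.6, 10.7, 165.4]
contact_force: [-0.0, -0.8, -0.3]
ee_pos: [550.7, 10.7, 165.1]
contact_force: [-2.6, 0.7, 7.7]
ee_pos: [550.9, 10.7, 164.6]
contact_force: [-5.9, 1.3, 13.2]
```

```bash
cd .;
python3 -m creep '[[[0,0,0],[0,0,-1],1],[[0,0,0],[0,0,-1],1],[[0,0,0],[0,0,-1],1],[[0,0,0],[0,0,0],1]]'|grep -E "pos|contact|rot"
python3 -m creep '[[[0,0,0],[0,0,-1],1],[[0,0,0],[0,0,-1],1],[[0,0,0],[0,0,0],1]]'|grep -E "pos|contact|rot"
python3 -c "
from h import *
print(manip.observe()['wrist_torque'])"
```

```text
ee_pos: [550.8, 10.7, 161.4]
tool_rot: [-0.064, 0.998, -0.0, 0.0]
contact_force: [-3.8, 0.8, 9.3]
ee_pos: [550.7, 10.7, 156.9]
tool_rot: [-0.064, 0.998, -0.0, 0.0]
contact_force: [0.2, -0.9, 0.5]
[ 0.05924811  0.0951095  -0.04799277]
```

The detent has given way and the force has dropped. I'll press on gently to the stop.

```bash
cd .;
python3 -m creep '[[[0,0,0],[0,0,-1],1],[[0,0,0],[0,0,-1],1],[[0,0,0],[0,0,0],1]]'|grep -E "pos|contact|rot"
python3 -m creep '[[[0,0,0],[0,0,-1],1],[[0,0,0],[0,0,-1],1],[[0,0,0],[0,0,0],1]]'|grep -E "pos|contact|rot"
```

```text
ee_pos: [550.8, 10.7, 155.2]
tool_rot: [-0.064, 0.998, -0.0, 0.0]
contact_force: [-2.2, -0.2, 4.6]
ee_pos: [551.0, 10.7, 155.1]
tool_rot: [-0.064, 0.998, -0.0, 0.0]
contact_force: [-5.8, 0.7, 13.0]
```

```bash
cd .;
python3 -m creep '[[[0,0,0],[0,0,-1],1],[[0,0,0],[0,0,-1],1],[[0,0,0],[0,0,0],1],[[0,0,0],[0,0,5],1],[[0,0,0],[0,0,10],1],[[0,0,0],[0,0,20],1],[[0,0,0],[0,0,20],1],[[0,0,0],[0,0,0],1],[[0,0,0],[0,0,0],1]]'
python3 -m creep '[[[0,0,0],[-3,-35,0],1],[[0,0,0],[-3,-35,0],1],[[0,0,0],[-3,-35,0],1],[[0,0,0],[-3,-35,0],1],[[0,0,0],[-3,-35,0],1],[[0,0,0],[-2,-35,0],1],[[0,0,0],[0,0,0],1],[[0,0,0],[0,0,0],1],[[0,0,0],[0,0,0],1]]'
python3 - <<'E'
from needle import *
d=cam("top");c=cam("side");print(needle(d),needle(c))
i=d["color"]
cv2.imwrite("pics/f.png",np.hstack([cv2.resize(i[160:235,265:340],(400,400),interpolation=2),cv2.resize(c["color"][170:310,270:363],(400,600),interpolation=2)[:400]]) )
E
```

```text
clock: 24.65
ee_pos: [550.6, 10.7, 205.0]
tool_rot: [-0.064, 0.998, 0.0, 0.0]
contact_force: [-0.2, 0.3, -1.3]
grip_width: 0.247
gripper_force: 55.0
clock: 25.55
ee_pos: [533.0, -198.1, 204.1]
tool_rot: [-0.064, 0.998, 0.001, -0.001]
contact_force: [0.2, 0.1, -1.5]
grip_width: 0.25
gripper_force: 55.0
(np.float64(1.5820762104146582), np.float32(49.5614), array([-2.3,  0.8])) (np.float64(1.7468922718339828), np.float32(51.48134), array([-0.1, -4. ]))
```

View pics/f.png

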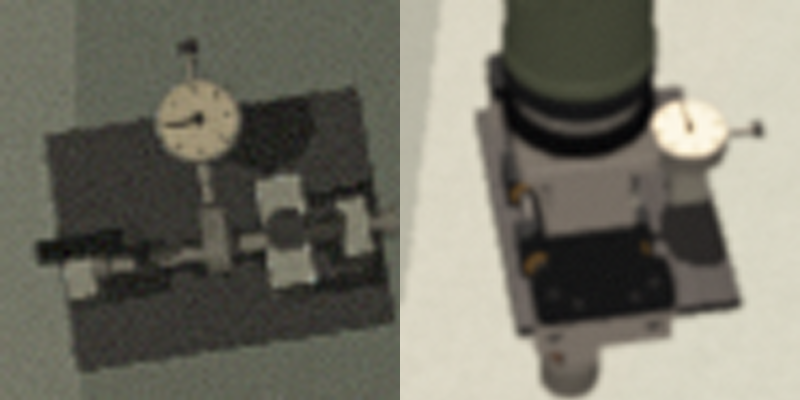

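The needle is still at its maximum (1.58 top, 1.75 side, matching the peak readings) and the cap stayed down. Now I'll set the punch down at the coaster centre.

```bash
cd .;
python3 -m creep '[[[0,0,0],[0,-3.5,0],1],[[0,0,0],[0,0,-30],1],[[0,0,0],[0,0,-30],1],[[0,0,0],[0,0,-30],1],[[0,0,0],[0,0,-25],1],[[0,0,0],[0,0,-15],1],[[0,0,0],[0,0,-8],1],[[0,0,0],[0,0,-3],1],[[0,0,0],[0,0,0],1],[[0,0,0],[0,0,0],1]]'|grep -E "pos|contact"
python3 -m creep '[[[0,0,0],[0,0,-1],1],[[0,0,0],[0,0,-1],1],[[0,0,0],[0,0,0],1]]'|grep -E "pos|contact"
python3 -m creep '[[[0,0,0],[0,0,-1],1],[[0,0,0],[0,0,0],1]]'|grep -E "pos|contact"
```

```text
ee_pos: [534.6, -203.4, 65.8]
contact_force: [-0.3, -0.3, -0.7]
ee_pos: [533.7, -202.9, 62.7]
contact_force: [-0.8, 0.9, -0.5]
ee_pos: [533.5, -202.8, 61.3]
contact_force: [0.1, 0.5, -1.3]
```

```bash
cd .;
python3 -m creep '[[[0,0,0],[0,0,-1],1],[[0,0,0],[0,0,-1],1],[[0,0,0],[0,0,0],1]]'|grep -E "pos|contact"
python3 -m creep '[[[0,0,0],[0,0,-0.5],1],[[0,0,0],[0,0,0],1]]'|grep -E "pos|contact"
python3 -m creep '[[[0,0,0],[0,0,-0.5],1],[[0,0,0],[0,0,0],1]]'|grep -E "pos|contact"
python3 -m creep '[[[0,0,0],[0,0,-0.5],1],[[0,0,0],[0,0,0],1]]'|grep -E "pos|contact"
```

```text
ee_pos: [533.4, -202.7, 59.2]
contact_force: [-0.7, -0.6, -1.5]
ee_pos: [533.5, -202.8, 58.8]
contact_force: [0.2, 0.6, -2.0]
ee_pos: [533.6, -202.8, 58.4]
contact_force: [-0.8, 0.5, -0.5]
ee_pos: [533.6, -202.8, 58.3]
contact_force: [-0.7, 0.4, 1.5]
```

Contact. I'll release slowly, rise and check.

```bash
cd .;
python3 -m creep '[[[0,0,0],[0,0,0],0.45],[[0,0,0],[0,0,0],0.3],[[0,0,0],[0,0,0],0],[[0,0,0],[0,0,0],-0.2],[[0,0,0],[0,0,0],-0.2],[[0,0,0],[0,0,0],-0.2],[[0,0,0],[0,0,20],-0.2],[[0,0,0],[0,0,30],-0.2],[[0,0,0],[0,0,40],-0.2],[[0,0,0],[0,0,40],-0.2],[[0,0,0],[0,0,0],-0.2],[[0,0,0],[0,0,0],-0.2]]'
python3 -m creep '[[[0,0,0],[-30,-30,10],-0.2],[[0,0,0],[-30,-30,0],-0.2],[[0,0,0],[-30,-30,0],-0.2],[[0,0,0],[-30,-30,0],-0.2],[[0,0,0],[-10,-30,0],-0.2],[[0,0,0],[0,-30,0],-0.2],[[0,0,0],[0,0,0],-0.2],[[0,0,0],[0,0,0],-0.2]]'|grep pos
python3 - <<'E'
from needle import *
d=cam("top");c=cam("side");print(needle(d),needle(c))
cv2.imwrite("pics/g.png",np.hstack([cv2.resize(d["color"][165:265,265:365+50],(450,300),interpolation=2),cv2.resize(c["color"][165:315,265:365],(350,525),interpolation=2)[:300]]) if 0 else cv2.resize(c["color"][80:380,220:460],(480,600),interpolation=2))
E
```

```text
clock: 29.25
ee_pos: [534.3, -203.2, 189.3]
tool_rot: [-0.064, 0.998, -0.001, 0.001]
contact_force: [0.1, -0.2, -0.9]
grip_width: 0.601
gripper_force: 0.0
ee_pos: [402.6, -381.9, 195.7]
(np.float64(1.5738613794875436), np.float32(49.87928), array([-2.3,  0.8])) (np.float64(1.7415901764306647), np.float32(53.18756), array([-0.1, -4. ]))
```

View pics/g.png

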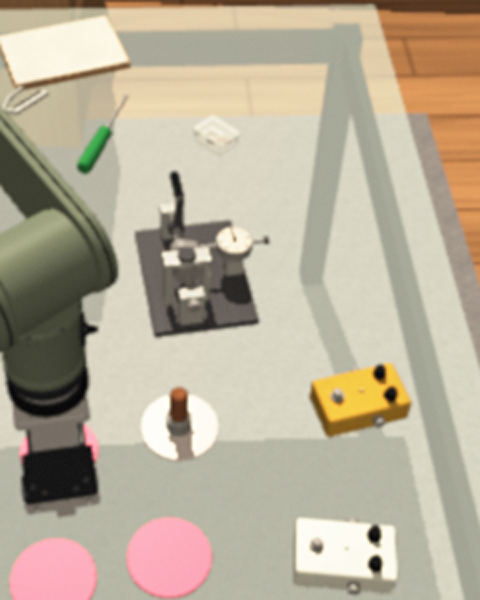

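The punch stands upright at the coaster centre (about crop (180,425)). The needle is still at its peak, the cap is down, and nothing else has moved. Handing in.

```bash
python3 -c "
from station import manip
print(manip.sign_off())"
```

```text
the job is handed in; nothing more can be done
None
```

The job is done and handed in: the cam is set at the gauge's highest reading and the needle stayed there after pressing, the lock cap is fully down, and the punch stands upright at the coaster's centre with nothing else seen to have moved.

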